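# Unload and sort cleaned fuel injectors

### The arm

A 7-joint arm with a two-finger parallel gripper is mounted at the origin on the work surface. World frame = base frame: x ahead of the robot, y to its left, z up, the work surface at z = 0. Lengths are in m, angles in rad, forces in N, time in s.
With the tool pointing down it reaches from about 0.4 to 0.85 m from the base axis. Payload 4.5 kg.
Tool frame: the origin (TCP) lies at the very end of the fingers, on their centre line; the grasp point (between the pads) lies 19 mm behind it; z points along the fingers, y is the line along which they close (so a half turn about z gives the same grasp; the last joint's range is limited). The gripper opens to 88 mm and grips with 3 to 60 N. Pads are 18 mm wide; open, the fingers measure 123 mm over their backs; the gripper's body (75 mm by 187 mm) begins 45 mm behind the grasp point.
Start: joints at [-1.19, 0.689, -0.195, 1.565, 0.157, 0.902, -0.215], TCP at [0.212, 0.588, 0.239] pointing down, gripper open.
Joint ranges: [-3.01, 3.01], [-0.46, 2.08], [-1.47, 1.51], [0.13, 2.56], [-1, 4.14], [0.04, 2.09], [-2.66, 2.66]. Speed limits (rad/s): [2.57, 2.57, 3.14, 3.14, 3.14, 3.14, 3.14].

### API

Orientations are given as a unit quaternion [x, y, z, w].
In Python, from plant import r gives the robot as it stands. The module is installed in compiled form; this text tells all that it offers.
- The arm moves only by the tool step_arm, never from a script. Its argument "increments" is a list of rows, each a list of 2 entries, a list of its own where there are three numbers: the shift along the world's x, y, z in cm, then the turn, a rotation vector about the world's x, y, z in degrees. A call has exactly 10 rows; each row shifts and turns the commanded pose from where the row before left it; what a row does not reach is not made up. A row lasts 1/10 s, in which the tool goes at most 50 mm and 8.59 degrees, less where a joint would pass 70% of its speed; a pose out of reach is approached as far as the arm can. A call is refused whole if a number of a shift passes 5 or a number of a turn 8.59, either way. A call with a gripper value outside its range is refused whole. "fingers" is the opening, from 0 (shut) to 1 (fully open), set as the call begins (left out, the last holds). The fingers move at their own pace and stop on an object; "grip_force" is the grip in N (left out, the last holds). Time passes only in rows, so rows that do not move let the fingers close, or fill a call up. It gives the time, the measured TCP pose, the force, the opening and the grip force at its end, in the units of the state.
- r.get_state(): the state, without advancing time (a new reading comes with each control period).
- r.snapshot(name): name is "side" or "top"; returns (picture, depth): 420x560x3 uint8, red, green, blue; 420x560 float32, m along the optical axis (not along the pixel's ray), 0 where there is no reading.
- r.calibration(name): a dict with "fov_y" (degrees; the focal length in pixels is half the picture's height over the tangent of half this angle, whatever the lens; pixels are square), "cx", "cy" (the principal point, pixels), "R" (3x3) and "t" (3): a world point X has camera coordinates R X + t. Camera axes: x right, y down, z forward; pixel columns grow to the right and rows downward; lengths in m; the calibration is good to about 2 mm. A picture is of the moment at which its call begins. calibration takes no time and is no camera call.
- r.finish_job(): hands the job in; it is judged then, once.
The state is a dict: "clock": time; "q": joint angles; "qd": joint speeds; "joint_torque": joint torques, N m; "tool_pos": TCP position; "eef_rot": TCP orientation; "contact_force": force on the tool from outside, world axes, zero at the start; "moment": the same for the moment, N m; "opening": opening from 0.0 (shut) to 1.0 (fully open); "finger_force": force on a finger pad.
Only numpy, scipy, OpenCV 4.12 (cv2) and the standard library are available. Lean on these libraries where they do the work, as an engineer would, in place of code of your own. Each camera call takes 0.05 s, during which the arm holds its last target. There are 200 camera calls.

### The job

Open the lid of the injector cleaning unit to upright or beyond, lift every injector out of its well and put it in the bin of the colour of its cap (green caps in the green bin, red caps in the red bin). When all of them are in their bins, shut the lid again without letting it slam, and do not disturb the oil bottle, the spray can or the wrench.

Things in the scene. Friction and masses are not known exactly. Their poses are not given: they have to be found in the camera images.
- unit: Fixed blue injector cleaning unit, outside 162 (its x) x 302 (its y) x 172 high, open top under the lid, walls 6 thick. Origin at the centre of its underside, x pointing away from the robot. Inside, an aluminium block fills it to 95 above the underside.
- wells (a point): Mouth of the middle one of five wells in the unit's block, 95 above the unit's underside; axes as the unit's. The wells are round, 24 in diameter, 85 deep, in a row along y at y = -108, -54, 0, 54, 108 from here. An injector stands upright with its foot on the well's bottom; its cap's top is then 70 above the block, 7 below the rim of the walls.
- lid (a joint): Angle of the unit's clear white-framed lid (6 thick, covers the whole unit), hinged along the far upper edge of the unit: 0 = shut, grows as the front edge swings up and away from the robot, about 1.57 upright, 1.9 = stop. Its stiff hinge holds it at any angle; moving it takes 6 N or less at the handle.
- lid_handle (a point): Middle of the lid's black grip bar: round, 12 in diameter, 120 long, parallel to the unit's y axis, with a 40 gap between bar and lid (52 from the lid's underside to the bar's axis) and 8 back from the lid's front edge. It moves with the lid; its axes are the lid's own (z out of the lid's top face, y along the bar).
- lid_hinge (a point): Middle of the lid's hinge axis, which runs along the unit's y axis through this point, at the height of the lid's underside; the lid handle lies 154 in front of it when shut.
- inj_green1: Diesel fuel injector, 155 long: steel barrel 22 in diameter (12 round-tipped brass nozzle as foot), a bare steel neck 20 in diameter from 43 to 98 above the origin, and on top a green square cap 24 x 24 x 12. About 0.25 kg. Origin on the axis 45 above the foot, z towards the cap. It starts upright in one of the wells, turned any way; it may be absent.
- inj_green2: Diesel fuel injector, 155 long: steel barrel 22 in diameter (12 round-tipped brass nozzle as foot), a bare steel neck 20 in diameter from 43 to 98 above the origin, and on top a green square cap 24 x 24 x 12. About 0.25 kg. Origin on the axis 45 above the foot, z towards the cap. It starts upright in one of the wells, turned any way; it may be absent.
- inj_green3: Diesel fuel injector, 155 long: steel barrel 22 in diameter (12 round-tipped brass nozzle as foot), a bare steel neck 20 in diameter from 43 to 98 above the origin, and on top a green square cap 24 x 24 x 12. About 0.25 kg. Origin on the axis 45 above the foot, z towards the cap. It starts upright in one of the wells, turned any way; it may be absent.
- inj_red1: Diesel fuel injector, 155 long: steel barrel 22 in diameter (12 round-tipped brass nozzle as foot), a bare steel neck 20 in diameter from 43 to 98 above the origin, and on top a red square cap 24 x 24 x 12. About 0.25 kg. Origin on the axis 45 above the foot, z towards the cap. It starts upright in one of the wells, turned any way; it may be absent.
- inj_red2: Diesel fuel injector, 155 long: steel barrel 22 in diameter (12 round-tipped brass nozzle as foot), a bare steel neck 20 in diameter from 43 to 98 above the origin, and on top a red square cap 24 x 24 x 12. About 0.25 kg. Origin on the axis 45 above the foot, z towards the cap. It starts upright in one of the wells, turned any way; it may be absent.
- bin_green: Loose green plastic bin for green-capped injectors, outside 200 (its x) x 150 (its y) x 75 high, walls and floor 5 thick, 0.6 kg. Origin at the centre of its underside. It stands left or right of the cleaning unit.
- bin_red: Loose red plastic bin for red-capped injectors, outside 200 (its x) x 150 (its y) x 75 high, walls and floor 5 thick, 0.6 kg. Origin at the centre of its underside. It stands left or right of the cleaning unit.
- oil: Bystander: grey oil bottle with a yellow cap, 72 in diameter, 190 high, standing; origin at the centre of its underside.
- spray: Bystander: blue spray can, 60 in diameter, 170 high, standing; origin at the centre of its underside.
- wrench: Bystander: steel wrench 200 long lying flat beyond the unit; origin at its middle, x along it.
Things that resemble listed ones, but are neither listed nor needed, are in the scene too. Of the things shaped like the bin_green, the green one is meant.

How it is judged:
By the outcome, as a careful person would: the job done as asked, in the order asked, and still so for the second after the job is handed in, with the robot touching nothing.
Of inj_green1, inj_green2, inj_green3, inj_red1, inj_red2 only 3 to 5 are there at a start; the rules pass over those that are not, and their reading is None.
At some moment in a run one of bin_green, bin_red may be knocked a few centimetres aside while the robot is not near it.
Once in a run the grip may slacken for a moment while it holds something.
It also fails if it takes over 210 s, if anything falls off the work surface, if the arm or the gripper's body presses on something with over 40 N, if the wrist force passes 120 N, or if a joint passes its speed limit or range.

## Working session

There is one attempt and no reset: what is moved stays moved. The work goes in short steps, Python scripts to look and compute and a tool call to move; the robot and the scene stay as the last step left them, time stands still between calls to the robot, and variables do not carry over. Pictures are saved under pics/ and viewed, at most 14 in all, crops included, and the job is handed in when it is done.

Besides the shell and the picture viewer there is one more tool, called by a JSON object that holds its "fn" and its "kwargs", one argument or row to a line. step_arm: Moves the arm, as the interface text tells. Its arguments: {"type":"object","properties":{"increments":{"type":"array","items":{"type":"array"}},"fingers":{"type":"number"},"grip_force":{"type":"number"}},"required":["increments"]}

```bash
mkdir -p pics; ls
cat > h.py <<'E'
import numpy as np, cv2
from plant import r
def snap(n,f=None):
    p,d=r.snapshot(n)
    np.savez(f'{n}.npz',p=p,d=d)
    if f: cv2.imwrite(f'pics/{f}.png',p[:,:,::-1])
    return p,d
def cloud(n,d):
    c=r.calibration(n); f=d.shape[0]/2/np.tan(np.radians(c['fov_y'])/2)
    v,u=np.mgrid[:d.shape[0],:d.shape[1]]
    X=np.stack([(u-c['cx'])/f*d,(v-c['cy'])/f*d,d],-1)
    return (X-np.array(c['t']))@np.array(c['R'])   # R^T (X-t)
E
python3 - <<'E'
from h import *
for n in('top','side'):
    p,d=snap(n,n+'0'); c=r.calibration(n); print(n,c, (d>0).mean())
print(r.get_state())
E
```

```text
pics
top {'fov_y': 48.10807925797403, 'cx': 278.4741098556032, 'cy': 202.87928210059863, 'R': array([[-0.02248129, -0.99972381, -0.00684863],
       [-0.99618866,  0.02297822, -0.0841437 ],
       [ 0.08427783,  0.00493087, -0.99643009]]), 't': array([0.14774449, 0.4861586 , 1.63307065])} 0.9958971088435374
side {'fov_y': 55.51880820884312, 'cx': 278.32314717548286, 'cy': 212.60462086106097, 'R': array([[ 0.91199538, -0.41019792, -0.00144381],
       [-0.39017947, -0.86639131, -0.31165058],
       [ 0.12658752,  0.28478724, -0.95019568]]), 't': array([-0.39126681,  0.32761169,  1.35555123])} 0.9959778911564626
{'clock': 0.1, 'q': array([-1.19022247,  0.68991079, -0.1945639 ,  1.5662149 ,  0.15733976,
        0.90249749, -0.21511185]), 'qd': array([-0.00033551, -0.00124187,  0.00122527, -0.00232624,  0.00028854,
        0.00232816,  0.00021745]), 'joint_torque': array([-2.16892833e-03, -5.28499568e+01, -1.27103034e+00, -1.53839153e+01,
       -5.25048631e-02,  2.02945412e-03,  2.54348197e-05]), 'tool_pos': array([0.21225428, 0.5872645 , 0.23799138]), 'eef_rot': array([ 1.72460390e-01,  9.85016115e-01, -8.12186179e-04, -8.13634830e-05]), 'contact_force': array([ 0.19100763, -0.43753532, -0.49764723]), 'moment': array([ 0.0093652 , -0.01900346, -0.04317981]), 'finger_force': 0.0, 'opening': 1.0000618683424058}
```

View pics/top0.png

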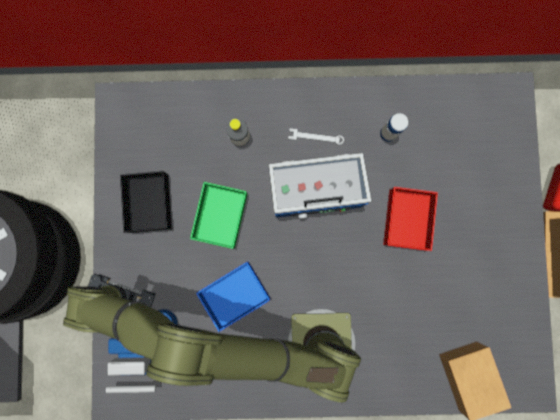

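View pics/side0.png

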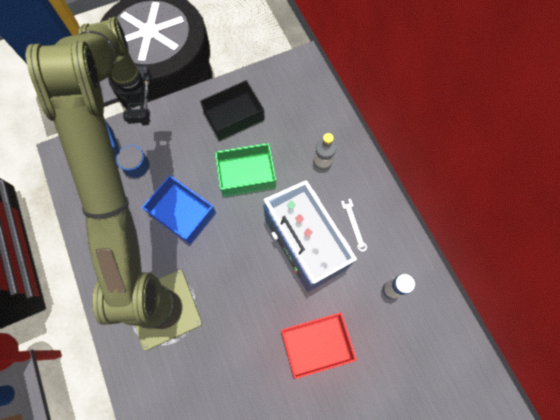

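Top view: the unit is at about (320,187) with its handle at (323,203). There are three injectors: green (285,189), red (301,187) and red (318,185). The two right wells are empty. The green bin is at (219,216) and the red bin at (411,219).

```bash
cat >> h.py <<'E'
def rect(m,X):
    P=X[m][:,:2].astype(np.float32); (c,s,a)=cv2.minAreaRect(P); return np.round(c,4),np.round(s,4),round(a,1)
def bins(p,X):
    p=p.astype(int); R,G,B=p[...,0],p[...,1],p[...,2]; z=X[...,2]
    o={}
    for n,m in(('green',(G>R+50)&(G>B+40)),('red',(R>G+70)&(R>B+70))):
        m=m&(z>.055)&(z<.09)&(X[...,0]<.75)&(X[...,0]>.2)&(abs(X[...,1])<.5)
        k=cv2.connectedComponentsWithStats(m.astype(np.uint8))
        i=1+np.argmax(k[2][1:,4]); o[n]=rect(k[1]==i,X)+(k[2][i,4],)
    return o
E
python3 - <<'E'
from h import *
for n in('top','side'):
    q=np.load(n+'.npz'); p,d=q['p'],q['d']; X=cloud(n,d); z=X[...,2]
    print(n,bins(p,X))
    for nm,lo,hi in(('lid',.166,.185),('handle',.215,.24)):
        m=(z>lo)&(z<hi)&(X[...,0]>.35)&(X[...,0]<.78)&(abs(X[...,1])<.25)
        k=cv2.connectedComponentsWithStats(m.astype(np.uint8))
        for i in range(1,k[0]):
            if k[2][i,4]>20: print(nm,rect(k[1]==i,X),k[2][i,4],np.median(z[k[1]==i]))
    if n=='top':
        for u,v in((285,189),(301,187),(318,185),(334,184),(350,183),(323,203),(310,175)): print(u,v,X[v,u].round(3),p[v,u])
    m=(z>.24)&(X[...,0]>.35)&(X[...,0]<.9)&(abs(X[...,1])<.35); print('tall',m.sum(),X[m][:5])
E
```

```text
top {'green': (array([0.451 , 0.3434]), array([0.1508, 0.1996]), 75.9, np.int32(392)), 'red': (array([ 0.4238, -0.3166]), array([0.1539, 0.2005]), 81.0, np.int32(446))}
lid (array([ 0.7335, -0.2417]), array([0.0471, 0.0149]), 0.0) 44 0.17013692902123206
lid (array([0.5944, 0.0119]), array([0.0549, 0.3025]), 5.3) 891 0.18115168399849607
lid (array([ 0.4686, -0.1145]), array([0.0059, 0.07  ]), 5.2) 40 0.17138538492022362
lid (array([ 0.462 , -0.0457]), array([0.006 , 0.0552]), 6.1) 33 0.1731632576036033
lid (array([0.4511, 0.0677]), array([0.0061, 0.1604]), 5.6) 92 0.17030108892362522
285 189 [0.518 0.114 0.195] [121 181 139]
301 187 [0.523 0.064 0.196] [186 119 114]
318 185 [0.528 0.01  0.197] [185 116 113]
334 184 [ 0.53  -0.04   0.197] [137 142 141]
350 183 [ 0.532 -0.091  0.198] [137 139 141]
323 203 [ 0.47  -0.003  0.207] [180 184 184]
310 175 [0.561 0.034 0.19 ] [193 196 198]
tall 162 [[ 0.48595362 -0.03487765  0.26066199]
 [ 0.48583169 -0.03781602  0.26120481]
 [ 0.48554188 -0.04054258  0.26348919]
 [ 0.4862055  -0.04446962  0.25588339]
 [ 0.48532965 -0.04644019  0.26425115]]
si
[... 260 characters left out ...]
ay([ 0.4629, -0.0069]), array([0.0723, 0.309 ]), 17.9) 230 0.17283375931705297
lid (array([ 0.7354, -0.2415]), array([0.0164, 0.0485]), 88.7) 69 0.1711990736935114
handle (array([0.4537, 0.1224]), array([0.0084, 0.0513]), 6.4) 30 0.21609359574686182
handle (array([0.4599, 0.0692]), array([0.0136, 0.0477]), 5.0) 44 0.21788966113723918
handle (array([0.4625, 0.0142]), array([0.0496, 0.0131]), 85.8) 28 0.21685718951645921
handle (array([ 0.478 , -0.1329]), array([0.0101, 0.0328]), 8.3) 27 0.21599982902824494
tall 176 [[0.47537574 0.06110134 0.26340646]
 [0.46934471 0.06207294 0.2586329 ]
 [0.47117016 0.05904657 0.26494173]
 [0.47379332 0.05768428 0.26545975]
 [0.47715354 0.05776752 0.26089059]]
```

{"fn": "step_arm", "kwargs": {
  "increments": [
    [[0,0,4],[0,0,0]],
    [[1,-2,4],[0,0,-5]],
    [[1.9,-4,1.5],[0,0,-7]],
    [[1.9,-4,1],[0,0,-7]],
    [[1.9,-4,0.5],[0,0,-7]],
    [[1.9,-4,0],[0,0,-7]],
    [[1.9,-4,0],[0,0,-7]],
    [[1.9,-4,0],[0,0,-7]],
    [[1.9,-4,0],[0,0,-7]],
    [[1.9,-4,0],[0,0,-7]]
  ],
  "fingers": 0.6
}}

```text
clock: 1.1
tool_pos: [0.3746, 0.246, 0.3487]
eef_rot: [0.65, 0.76, -0.0, -0.0]
contact_force: [0.2, 0.1, 0.0]
opening: 0.601
finger_force: 0.0
```

```bash
cat >> h.py <<'E'
from scipy.spatial.transform import Rotation as Ro
PSI=np.radians(5.4); UX=np.array([np.cos(PSI),np.sin(PSI),0]); UY=np.array([-np.sin(PSI),np.cos(PSI),0]); UC=np.array([.5353,.0070,0])
def st():
    s=r.get_state(); R=Ro.from_quat(s['eef_rot']).as_matrix()
    print('t',round(s['clock'],2),'tcp',s['tool_pos'].round(4),'q',s['q'].round(2),'F',s['contact_force'].round(1),'op',round(s['opening'],3),'ff',round(s['finger_force'],1))
    print('yang',np.degrees(np.arctan2(R[1,1],R[0,1])).round(1),'tz',R[:,2].round(3)); return s
E
python3 - <<'E'
from h import *
st()
for n in('top','side'):
    q=np.load(n+'.npz'); X=cloud(n,q['d']); z=X[...,2]
    U=np.stack([(X-UC)@UX,(X-UC)@UY,z],-1)
    m=(abs(U[...,0]-.0)<.1)&(abs(U[...,1])<.15)&(z>.24)
    P=U[m]; print('handle',np.median(P,0).round(4),P.min(0).round(3),P.max(0).round(3))
    m=(abs(abs(U[...,1])-.145)<.012)&(z>.16)&(z<.235)&(U[...,0]>-.085)&(U[...,0]<.085)
    P=U[m]; P=P[P[:,2]>.178]; f=np.polyfit(P[:,0],P[:,2],1); print('lid slope',f,len(P),P[:,0].min(),P[:,0].max())
E
```

```text
t 1.1 tcp [0.3746 0.246  0.3487] q [-0.76  0.31  0.11  1.92 -0.04  0.92 -0.48] F [0.2 0.1 0. ] op 0.601 ff 0.0
yang 8.9 tz [-0. -0. -1.]
handle [-5.890e-02 -2.000e-04  2.601e-01] [-0.066 -0.06   0.24 ] [-0.052  0.058  0.268]
lid slope [-0.21337227  0.19675417] 545 -0.0780277838251338 0.08230654072115631
handle [-0.0591 -0.002   0.2621] [-0.066 -0.06   0.241] [-0.052  0.061  0.269]
lid slope [-0.21591096  0.19888471] 550 -0.07598905968274342 0.08249933924052509
```

{"fn": "step_arm", "kwargs": {
  "increments": [
    [[1.7,-4,0],[0,0,-3.5]],
    [[1.7,-4,0],[0,0,0]],
    [[1.7,-4.1,0],[0,0,0]],
    [[1.7,-4.1,0],[0,0,0]],
    [[1.7,-4.1,0],[0,0,0]],
    [[1.7,-4.15,0],[0,0,0]],
    [[0,0,-3],[0,0,0]],
    [[0,0,-3],[0,0,0]],
    [[0,0,-3],[0,0,0]],
    [[0,0,-2.1],[0,0,0]]
  ]
}}

```text
clock: 2.1
tool_pos: [0.4753, 0.0032, 0.2358]
eef_rot: [0.672, 0.741, -0.001, -0.001]
contact_force: [0.5, 0.5, 0.5]
opening: 0.595
finger_force: 0.0
```

Run:
```python
from h import *
st()
p,d=snap('side'); cv2.imwrite('pics/s1.png',cv2.resize(p[150:310,220:400,::-1],None,fx=4,fy=4,interpolation=cv2.INTER_CUBIC)[:600])
```

```text
t 2.1 tcp [0.4753 0.0032 0.2358] q [-0.21  0.51  0.16  2.02 -0.13  0.63  0.13] F [0.5 0.5 0.5] op 0.595 ff 0.0
yang 5.6 tz [-0.003 -0.    -1.   ]
```

{"fn": "step_arm", "kwargs": {
  "increments": [
    [[0.1,-0.1,0.1],[0,0,0]],
    [[0,0,0],[0,0,0]],
    [[0,0,0],[0,0,0]],
    [[0,0,0],[0,0,0]],
    [[0,0,0],[0,0,0]],
    [[0,0,0],[0,0,0]],
    [[0,0,0],[0,0,0]],
    [[0,0,0],[0,0,0]],
    [[0,0,0],[0,0,0]],
    [[0,0,0],[0,0,0]]
  ],
  "fingers": 0,
  "grip_force": 20
}}

```text
clock: 3.15
tool_pos: [0.4758, 0.0022, 0.2385]
eef_rot: [0.672, 0.741, -0.001, -0.001]
contact_force: [-5.3, -0.6, 4.6]
opening: 0.125
finger_force: 20.0
```

Run:
```python
from h import *
st()
a0=.213
def h(a): return np.array([-.154*np.cos(a)+.052*np.sin(a), .154*np.sin(a)+.052*np.cos(a)])
A=np.linspace(a0,1.72,21)
for k,(a,b) in enumerate(zip(A,A[1:])):
    d=(h(b)-h(a))*100; print(k,(UX*d[0]+[0,0,d[1]]).round(2).tolist(),h(b).round(3))
```

```text
t 3.15 tcp [0.4758 0.0022 0.2385] q [-0.2   0.5   0.16  2.01 -0.13  0.64  0.14] F [-5.3 -0.6  4.6] op 0.125 ff 20.0
yang 5.6 tz [-0.003 -0.    -1.   ]
0 [0.66, 0.06, 1.03] [-0.133  0.094]
1 [0.74, 0.07, 0.97] [-0.125  0.103]
2 [0.81, 0.08, 0.91] [-0.117  0.113]
3 [0.88, 0.08, 0.85] [-0.108  0.121]
4 [0.94, 0.09, 0.78] [-0.099  0.129]
5 [0.99, 0.09, 0.71] [-0.089  0.136]
6 [1.04, 0.1, 0.63] [-0.079  0.142]
7 [1.09, 0.1, 0.55] [-0.068  0.148]
8 [1.13, 0.11, 0.47] [-0.056  0.152]
9 [1.16, 0.11, 0.38] [-0.045  0.156]
10 [1.18, 0.11, 0.29] [-0.033  0.159]
11 [1.2, 0.11, 0.2] [-0.021  0.161]
12 [1.21, 0.11, 0.11] [-0.009  0.162]
13 [1.22, 0.12, 0.02] [0.004 0.163]
14 [1.22, 0.12, -0.07] [0.016 0.162]
15 [1.21, 0.11, -0.17] [0.028 0.16 ]
16 [1.19, 0.11, -0.26] [0.04  0.158]
17 [1.17, 0.11, -0.35] [0.052 0.154]
18 [1.14, 0.11, -0.43] [0.063 0.15 ]
19 [1.1, 0.1, -0.52] [0.074 0.145]
```

Bar gripped (opening 11 mm). Follow the arc.

{"fn": "step_arm", "kwargs": {
  "increments": [
    [[0.66,0.06,1.03],[0,0,0]],
    [[0.74,0.07,0.97],[0,0,0]],
    [[0.81,0.08,0.91],[0,0,0]],
    [[0.88,0.08,0.85],[0,0,0]],
    [[0.94,0.09,0.78],[0,0,0]],
    [[0.99,0.09,0.71],[0,0,0]],
    [[1.04,0.1,0.63],[0,0,0]],
    [[1.09,0.1,0.55],[0,0,0]],
    [[1.13,0.11,0.47],[0,0,0]],
    [[1.16,0.11,0.38],[0,0,0]]
  ]
}}

```text
clock: 4.15
tool_pos: [0.5701, 0.011, 0.3125]
eef_rot: [0.672, 0.741, -0.001, -0.001]
contact_force: [-7.7, -0.9, 8.7]
opening: 0.131
finger_force: 20.2
```

{"fn": "step_arm", "kwargs": {
  "increments": [
    [[1.18,0.11,0.29],[0,0,0]],
    [[1.2,0.11,0.2],[0,0,0]],
    [[1.21,0.11,0.11],[0,0,0]],
    [[1.22,0.12,0.02],[0,0,0]],
    [[1.22,0.12,-0.07],[0,0,0]],
    [[1.21,0.11,-0.17],[0,0,0]],
    [[1.19,0.11,-0.26],[0,0,0]],
    [[1.17,0.11,-0.35],[0,0,0]],
    [[1.14,0.11,-0.43],[0,0,0]],
    [[1.1,0.1,-0.52],[0,0,0]]
  ]
}}

```text
clock: 5.15
tool_pos: [0.6882, 0.0222, 0.2975]
eef_rot: [0.672, 0.741, -0.003, -0.003]
contact_force: [-6.3, -0.7, -3.8]
opening: 0.116
finger_force: 20.1
```

Run:
```python
from h import *
st()
p,d=snap('top'); cv2.imwrite('pics/t2.png',cv2.resize(p[80:240,180:400,::-1],None,fx=3.6,fy=3.6,interpolation=cv2.INTER_CUBIC))
```

```text
t 5.15 tcp [0.6882 0.0222 0.2975] q [-0.19  0.74  0.18  1.28 -0.13  1.15  0.1 ] F [-6.3 -0.7 -3.8] op 0.116 ff 20.1
yang 5.6 tz [-0.007 -0.    -1.   ]
```

View pics/t2.png

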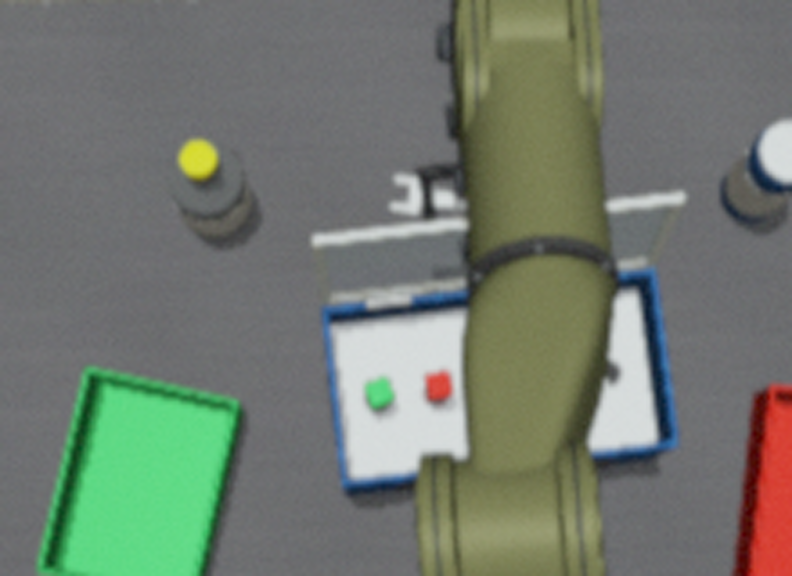

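Lid upright (about 1.7 rad); the green and red caps can be seen at crop (380,392) and (438,386). Release and retreat.

{"fn": "step_arm", "kwargs": {
  "increments": [
    [[0,0,0],[0,0,0]],
    [[0,0,0],[0,0,0]],
    [[0,0,0],[0,0,0]],
    [[0,0,2],[0,0,0]],
    [[0,0,4],[0,0,0]],
    [[0,0,4],[0,0,0]],
    [[-3,0,2],[0,0,8]],
    [[-4,0,0],[0,0,8]],
    [[-4,-2,0],[0,0,8]],
    [[-3.5,-3,0],[0,0,8]]
  ],
  "fingers": 0.3
}}

```text
clock: 6.2
tool_pos: [0.5437, -0.0261, 0.421]
eef_rot: [0.437, 0.9, 0.001, 0.001]
contact_force: [0.1, -2.5, 0.4]
opening: 0.298
finger_force: 0.0
```

{"fn": "step_arm", "kwargs": {
  "increments": [
    [[-3,-3.5,0],[0,0,8]],
    [[-3,-3.5,0],[0,0,8]],
    [[-2,-4,0],[0,0,8]],
    [[-2,-4,0],[0,0,8]],
    [[0,-4.5,0],[0,0,8]],
    [[0,-4.5,0],[0,0,8]],
    [[0,-4.5,0],[0,0,8]],
    [[0,0,0],[0,0,0]],
    [[0,0,0],[0,0,0]],
    [[0,0,0],[0,0,0]]
  ]
}}

```text
clock: 7.2
tool_pos: [0.4464, -0.3095, 0.4203]
eef_rot: [-0.029, 1.0, 0.0, 0.001]
contact_force: [1.3, 0.6, -0.9]
opening: 0.296
finger_force: 0.0
```

Run:
```python
from h import *
st()
p,d=snap('top'); cv2.imwrite('pics/t3.png',cv2.resize(p[120:230,265:375,::-1],None,fx=5.4,fy=5.4,interpolation=cv2.INTER_CUBIC))
X=cloud('top',d); print(bins(p,X))
U=np.stack([(X-UC)@UX,(X-UC)@UY,X[...,2]],-1)
P=p.astype(int); z=X[...,2]
ins=(abs(U[...,0])<.07)&(abs(U[...,1])<.14)
for nm,m in(('g',(P[...,1]>P[...,0]+40)),('r',P[...,0]>P[...,1]+50)):
    k=cv2.connectedComponentsWithStats((m&ins&(z>.12)).astype(np.uint8))
    for i in range(1,k[0]):
        if k[2][i,4]>15: M=k[1]==i; print(nm,k[2][i,4],np.median(U[M],0).round(4),rect(M,X))
m=(z>.165)&(z<.18)&(abs(U[...,0])<.09)&(abs(U[...,1])<.16); print('rim',U[m].min(0),U[m].max(0),rect(m,X))
m=ins&(z<.11); print('block',np.median(U[m],0))
m=(z>.2)&(abs(U[...,1])<.14)&(U[...,0]>.05); print('lid',np.polyfit(U[m][:,2],U[m][:,0],1),m.sum())
```

```text
t 7.2 tcp [ 0.4464 -0.3095  0.4203] q [ 0.56  0.4  -0.06  1.53  0.03  1.22  2.12] F [ 1.3  0.6 -0.9] op 0.296 ff 0.0
yang 93.4 tz [ 0.001  0.    -1.   ]
{'green': (array([0.4511, 0.3438]), array([0.1517, 0.1997]), 75.9, np.int32(387)), 'red': (array([ 0.4236, -0.315 ]), array([0.1508, 0.1994]), 81.5, np.int32(335))}
g 50 [-0.0013  0.108   0.1628] (array([0.5238, 0.1141]), array([0.0211, 0.0218]), 23.8)
r 48 [-0.0019  0.0008  0.1636] (array([0.5334, 0.0072]), array([0.0209, 0.0217]), 27.0)
r 48 [-0.0018  0.0542  0.1624] (array([0.5289, 0.0604]), array([0.0212, 0.0222]), 18.5)
rim [-0.08128948 -0.15184858  0.16500489] [0.08450628 0.15039877 0.17998744] (array([0.5368, 0.0064]), array([0.1656, 0.3023]), 5.5)
block [-0.00200569 -0.00415202  0.09402902]
lid [0.29369604 0.02157374] 1874
```

View pics/t3.png

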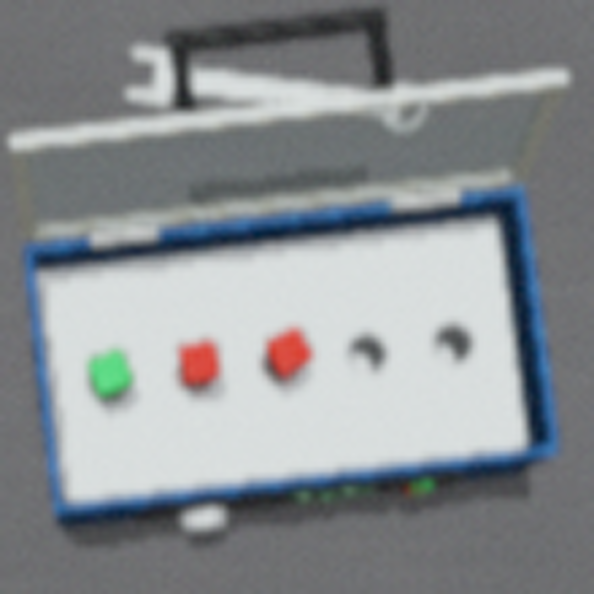

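Empty wells are on the right; the caps sit at unit y = 108 (green), 54 (red) and 0 (red), matching the well positions. The cap edges are turned by about 17°, 11° and 26°. Red0 goes first.

{"fn": "step_arm", "kwargs": {
  "increments": [
    [[0.9,3.2,0],[0,0,2.3]],
    [[0.9,3.2,0],[0,0,2.3]],
    [[0.9,3.2,0],[0,0,2.3]],
    [[0.9,3.2,0],[0,0,2.3]],
    [[0.9,3.2,0],[0,0,2.3]],
    [[0.9,3.2,0],[0,0,2.3]],
    [[0.9,3.2,-1],[0,0,2.3]],
    [[0.9,3.2,-2],[0,0,2.3]],
    [[0.9,3.2,-3],[0,0,2.3]],
    [[0.66,2.9,-3],[0,0,2]]
  ],
  "fingers": 0.39
}}

```text
clock: 8.25
tool_pos: [0.5337, 0.0096, 0.3297]
eef_rot: [-0.227, 0.974, 0.0, 0.001]
contact_force: [0.4, -0.7, -1.3]
opening: 0.392
finger_force: 0.0
```

{"fn": "step_arm", "kwargs": {
  "increments": [
    [[0,0,-3],[0,0,0]],
    [[0,0,-3],[0,0,0]],
    [[0,0,-3],[0,0,0]],
    [[0,0,-3],[0,0,0]],
    [[0,0,-1.5],[0,0,0]],
    [[0,0,0],[0,0,0]],
    [[0,0,0],[0,0,0]],
    [[0,0,0],[0,0,0]],
    [[0,0,0],[0,0,0]],
    [[0,0,0],[0,0,0]]
  ]
}}

```text
clock: 9.25
tool_pos: [0.5339, 0.0061, 0.1956]
eef_rot: [-0.225, 0.974, -0.0, 0.001]
contact_force: [0.2, -0.0, -0.0]
opening: 0.391
finger_force: 0.0
```

Run:
```python
from h import *
st()
p,d=snap('side'); cv2.imwrite('pics/s4.png',cv2.resize(p[165:305,240:380,::-1],None,fx=4.2,fy=4.2,interpolation=cv2.INTER_CUBIC))
```

```text
t 9.25 tcp [0.5339 0.0061 0.1956] q [ 0.02  0.63 -0.2   1.89  0.2   0.64  1.73] F [ 0.2 -0.  -0. ] op 0.391 ff 0.0
yang 116.0 tz [ 0.002  0.    -1.   ]
```

View pics/s4.png

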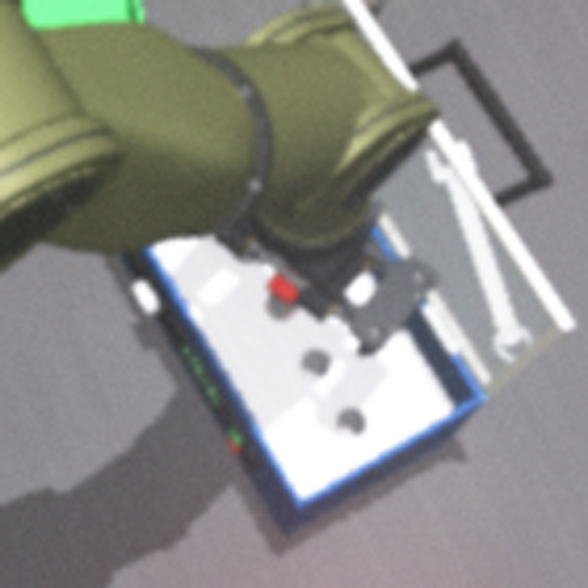

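The gripper hovers over red0 (crop 283,288), with the fingers straddling it and clear of the lid. Descend.

{"fn": "step_arm", "kwargs": {
  "increments": [
    [[0,0.1,-1],[0,0,0]],
    [[0,0,-1],[0,0,0]],
    [[0,0,-0.7],[0,0,0]],
    [[0,0,-0.5],[0,0,0]],
    [[0,0,-0.4],[0,0,0]],
    [[0,0,0],[0,0,0]],
    [[0,0,0],[0,0,0]],
    [[0,0,0],[0,0,0]],
    [[0,0,0],[0,0,0]],
    [[0,0,0],[0,0,0]]
  ]
}}

```text
clock: 10.3
tool_pos: [0.5336, 0.007, 0.159]
eef_rot: [-0.225, 0.974, -0.0, 0.0]
contact_force: [-0.2, -0.4, -0.2]
opening: 0.39
finger_force: 0.0
```

No contact; continue down and close.

{"fn": "step_arm", "kwargs": {
  "increments": [
    [[0,0,-1.2],[0,0,0]],
    [[0,0,-1.2],[0,0,0]],
    [[0,0,-1.2],[0,0,0]],
    [[0,0,0],[0,0,0]],
    [[0,0,0],[0,0,0]],
    [[0,0,0],[0,0,0]],
    [[0,0,0],[0,0,0]],
    [[0,0,0],[0,0,0]],
    [[0,0,0],[0,0,0]],
    [[0,0,0],[0,0,0]]
  ]
}}

```text
clock: 11.3
tool_pos: [0.5336, 0.007, 0.1229]
eef_rot: [-0.225, 0.974, 0.0, 0.0]
contact_force: [-0.1, -0.9, 0.5]
opening: 0.388
finger_force: 0.0
```

{"fn": "step_arm", "kwargs": {
  "increments": [
    [[0,0,0],[0,0,0]],
    [[0,0,0],[0,0,0]],
    [[0,0,0],[0,0,0]],
    [[0,0,0],[0,0,0]],
    [[0,0,0],[0,0,0]],
    [[0,0,0],[0,0,0]],
    [[0,0,0],[0,0,0]],
    [[0,0,0],[0,0,0]],
    [[0,0,0],[0,0,0]],
    [[0,0,0],[0,0,0]]
  ],
  "fingers": 0,
  "grip_force": 50
}}

```text
clock: 12.3
tool_pos: [0.5335, 0.007, 0.1228]
eef_rot: [-0.225, 0.974, 0.0, 0.0]
contact_force: [0.3, -0.3, 2.2]
opening: 0.25
finger_force: 53.2
```

{"fn": "step_arm", "kwargs": {
  "increments": [
    [[0,0,1],[0,0,0]],
    [[0,0,2],[0,0,0]],
    [[0,0,2.5],[0,0,0]],
    [[0,0,2.5],[0,0,0]],
    [[0,0,2.5],[0,0,0]],
    [[0,0,2.5],[0,0,0]],
    [[0,0,2.5],[0,0,0]],
    [[0,0,2.5],[0,0,0]],
    [[0,0,2.5],[0,0,0]],
    [[0,0,1.5],[0,0,0]]
  ]
}}

```text
clock: 13.3
tool_pos: [0.5333, 0.0071, 0.3448]
eef_rot: [-0.225, 0.974, -0.0, 0.001]
contact_force: [0.4, 0.1, -2.3]
opening: 0.257
finger_force: 52.9
```

Run:
```python
from h import *
st()
p,d=snap('side'); X=cloud('side',d)
P=p.astype(int)
m=(P[...,0]>P[...,1]+50)&(X[...,2]>.2)
print(m.sum(), X[m].mean(0) if m.any() else 0)
print(bins(p,X))
```

```text
t 13.3 tcp [0.5333 0.0071 0.3448] q [ 0.06  0.45 -0.24  1.69  0.12  1.02  1.8 ] F [ 0.4  0.1 -2.3] op 0.257 ff 52.9
yang 116.0 tz [ 0.001  0.    -1.   ]
15445 [1.26930929 0.17262414 0.37683229]
{'green': (array([0.4623, 0.3861]), array([0.0667, 0.2002]), 75.1, np.int32(245)), 'red': (array([ 0.4248, -0.3155]), array([0.1499, 0.2006]), 81.2, np.int32(458))}
```

Red0 is held (2.3 N = 0.25 kg). Carry it to the red bin, tilting so that it lies down along the bin.

{"fn": "step_arm", "kwargs": {
  "increments": [
    [[-1.1,-3,0],[0,0,-3.5]],
    [[-1.1,-3,0],[0,0,-3.5]],
    [[-1.1,-3,0],[0,0,-3.5]],
    [[-1.1,-3,0],[0,0,-3.5]],
    [[-1.1,-3,0],[0,0,-3.5]],
    [[-1.1,-3,0],[0,0,-3.5]],
    [[-1.1,-3,0],[0,0,-3.5]],
    [[-1.1,-3,0],[0,0,-3.5]],
    [[-1.1,-3,0],[0,0,-3.5]],
    [[-1.1,-2.7,0],[0,0,-3.3]]
  ]
}}

```text
clock: 14.35
tool_pos: [0.422, -0.291, 0.3422]
eef_rot: [0.078, 0.997, 0.0, -0.001]
contact_force: [0.4, -1.0, -1.7]
opening: 0.249
finger_force: 49.9
```

{"fn": "step_arm", "kwargs": {
  "increments": [
    [[0,0,0],[1.2,7.9,0]],
    [[0,0,-1],[1.2,7.9,0]],
    [[0,0,-1],[1.2,7.9,0]],
    [[0,0,-1],[1.2,7.9,0]],
    [[0,0,-1],[1.2,7.9,0]],
    [[0,0,-2],[0,0,0]],
    [[0,0,-2],[0,0,0]],
    [[0,0,-2],[0,0,0]],
    [[0,0,0],[0,0,0]],
    [[0,0,0],[0,0,0]]
  ]
}}

```text
clock: 15.35
tool_pos: [0.4234, -0.2899, 0.2428]
eef_rot: [0.072, 0.937, 0.025, -0.341]
contact_force: [0.3, -0.5, -2.6]
opening: 0.25
finger_force: 50.6
```

Run:
```python
from h import *
st()
p,d=snap('top'); X=cloud('top',d); print(bins(p,X))
cv2.imwrite('pics/t5.png',cv2.resize(p[120:290,330:500,::-1],None,fx=3.5,fy=3.5,interpolation=cv2.INTER_CUBIC))
```

```text
t 15.35 tcp [ 0.4234 -0.2899  0.2428] q [0.39 0.88 0.04 1.36 0.14 1.58 1.79] F [ 0.3 -0.5 -2.6] op 0.25 ff 50.6
yang 81.2 tz [-0.635  0.097 -0.766]
{'green': (array([0.4511, 0.3434]), array([0.1516, 0.2   ]), 76.1, np.int32(399)), 'red': (array([ 0.4338, -0.2451]), array([0.0137, 0.196 ]), 82.7, np.int32(139))}
```

View pics/t5.png

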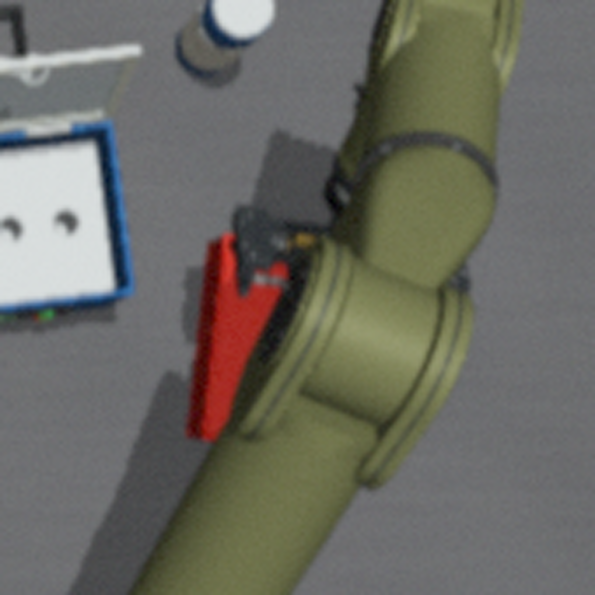

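The arm is over the red bin, the bin has not moved, and the spray can is well clear. Lower.

{"fn": "step_arm", "kwargs": {
  "increments": [
    [[0,0,-2],[0,0,0]],
    [[0,0,-2],[0,0,0]],
    [[0,0,-2],[0,0,0]],
    [[0,0,-2],[0,0,0]],
    [[0,0,-2],[0,0,0]],
    [[0,0,-2],[0,0,0]],
    [[0,0,-1.2],[0,0,0]],
    [[0,0,0],[0,0,0]],
    [[0,0,0],[0,0,0]],
    [[0,0,0],[0,0,0]]
  ]
}}

```text
clock: 16.4
tool_pos: [0.4241, -0.2904, 0.1118]
eef_rot: [0.072, 0.937, 0.025, -0.34]
contact_force: [0.6, -0.4, -2.3]
opening: 0.254
finger_force: 50.6
```

{"fn": "step_arm", "kwargs": {
  "increments": [
    [[0,0,-0.3],[0,0,0]],
    [[0,0,0],[0,0,0]],
    [[0,0,0],[0,0,0]],
    [[0,0,0],[0,0,0]],
    [[0,0,0],[0,0,0]],
    [[0,0,0],[0,0,0]],
    [[0,0,2],[0,0,0]],
    [[0,0,4],[0,0,0]],
    [[0,0,4],[0,0,0]],
    [[0,0,4],[0,0,0]]
  ],
  "fingers": 0.42
}}

```text
clock: 17.4
tool_pos: [0.4233, -0.29, 0.2507]
eef_rot: [0.072, 0.937, 0.025, -0.34]
contact_force: [0.4, 0.0, -0.2]
opening: 0.423
finger_force: 0.0
```

{"fn": "step_arm", "kwargs": {
  "increments": [
    [[0,0,3],[-1.2,-7.9,0]],
    [[0,1,3],[-1.2,-7.9,0]],
    [[1,3,2],[-1.2,-7.9,0]],
    [[1,3.5,0],[-1.2,-7.9,0]],
    [[1,3.5,0],[-1.2,-7.9,0]],
    [[1,3.5,0],[0,0,4]],
    [[1,3.5,0],[0,0,4]],
    [[1,3.5,0],[0,0,4]],
    [[1,3.5,0],[0,0,4]],
    [[1,3.5,0],[0,0,4]]
  ]
}}

```text
clock: 18.4
tool_pos: [0.5034, -0.0039, 0.3293]
eef_rot: [-0.099, 0.995, -0.0, 0.001]
contact_force: [-0.4, -0.7, 0.3]
opening: 0.423
finger_force: 0.0
```

Run:
```python
from h import *
st()
p,d=snap('top'); X=cloud('top',d); print(bins(p,X))
cv2.imwrite('pics/t6.png',cv2.resize(p[120:290,260:460,::-1],None,fx=3.5,fy=3.5,interpolation=cv2.INTER_CUBIC))
```

```text
t 18.4 tcp [ 0.5034 -0.0039  0.3293] q [ 0.03  0.42 -0.18  1.8   0.09  0.93  1.59] F [-0.4 -0.7  0.3] op 0.423 ff 0.0
yang 101.3 tz [ 0.001 -0.001 -1.   ]
{'green': (array([0.4508, 0.3434]), array([0.1507, 0.1997]), 76.1, np.int32(392)), 'red': (array([ 0.4239, -0.3157]), array([0.1512, 0.2002]), 81.3, np.int32(431))}
```

View pics/t6.png

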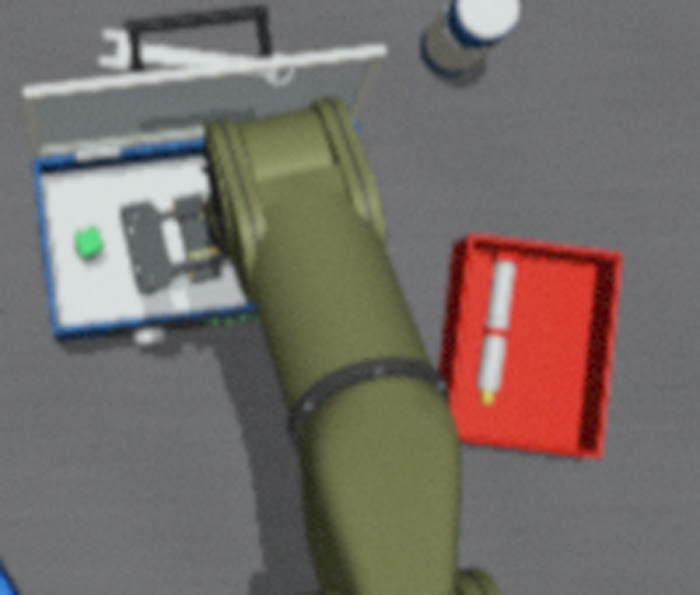

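Red0 lies flat in the red bin at crop (497,330). Next, red54.

{"fn": "step_arm", "kwargs": {
  "increments": [
    [[1.3,3.2,0],[0,0,0]],
    [[1.3,3.25,-1],[0,0,0]],
    [[0,0,-3],[0,0,0]],
    [[0,0,-3],[0,0,0]],
    [[0,0,-3],[0,0,0]],
    [[0,0,-3],[0,0,0]],
    [[0,0,-1],[0,0,0]],
    [[0,0,-0.5],[0,0,0]],
    [[0,0,-0.5],[0,0,0]],
    [[0,0,0],[0,0,0]]
  ],
  "fingers": 0.39
}}

```text
clock: 19.45
tool_pos: [0.53, 0.0595, 0.1785]
eef_rot: [-0.097, 0.995, 0.0, 0.001]
contact_force: [0.5, 0.0, -0.1]
opening: 0.391
finger_force: 0.0
```

{"fn": "step_arm", "kwargs": {
  "increments": [
    [[-0.05,0.1,-0.7],[0,0,0]],
    [[0,0,-0.7],[0,0,0]],
    [[0,0,-0.7],[0,0,0]],
    [[0,0,0],[0,0,0]],
    [[0,0,0],[0,0,0]],
    [[0,0,0],[0,0,0]],
    [[0,0,0],[0,0,0]],
    [[0,0,0],[0,0,0]],
    [[0,0,0],[0,0,0]],
    [[0,0,0],[0,0,0]]
  ]
}}

```text
clock: 20.45
tool_pos: [0.529, 0.0605, 0.1568]
eef_rot: [-0.098, 0.995, 0.0, 0.0]
contact_force: [0.9, -0.3, -0.3]
opening: 0.386
finger_force: 0.0
```

{"fn": "step_arm", "kwargs": {
  "increments": [
    [[0,0,-1.2],[0,0,0]],
    [[0,0,-1.2],[0,0,0]],
    [[0,0,-1],[0,0,0]],
    [[0,0,0],[0,0,0]],
    [[0,0,0],[0,0,0]],
    [[0,0,0],[0,0,0]],
    [[0,0,0],[0,0,0]],
    [[0,0,0],[0,0,0]],
    [[0,0,0],[0,0,0]],
    [[0,0,0],[0,0,0]]
  ]
}}

```text
clock: 21.45
tool_pos: [0.529, 0.0605, 0.1229]
eef_rot: [-0.098, 0.995, 0.0, 0.0]
contact_force: [0.6, -0.1, 0.0]
opening: 0.392
finger_force: 0.0
```

{"fn": "step_arm", "kwargs": {
  "increments": [
    [[0,0,0],[0,0,0]],
    [[0,0,0],[0,0,0]],
    [[0,0,0],[0,0,0]],
    [[0,0,0],[0,0,0]],
    [[0,0,0],[0,0,0]],
    [[0,0,0],[0,0,0]],
    [[0,0,0],[0,0,0]],
    [[0,0,0],[0,0,0]],
    [[0,0,0],[0,0,0]],
    [[0,0,0],[0,0,0]]
  ],
  "fingers": 0,
  "grip_force": 50
}}

```text
clock: 22.45
tool_pos: [0.5291, 0.0605, 0.1228]
eef_rot: [-0.098, 0.995, 0.0, 0.0]
contact_force: [0.8, 0.5, 1.2]
opening: 0.252
finger_force: 52.8
```

{"fn": "step_arm", "kwargs": {
  "increments": [
    [[0,0,1],[0,0,0]],
    [[0,0,2],[0,0,0]],
    [[0,0,2.5],[0,0,0]],
    [[0,0,2.5],[0,0,0]],
    [[0,0,2.5],[0,0,0]],
    [[0,0,2.5],[0,0,0]],
    [[0,0,2.5],[0,0,0]],
    [[0,0,2.5],[0,0,0]],
    [[0,0,2.5],[0,0,0]],
    [[0,0,1.5],[0,0,0]]
  ]
}}

```text
clock: 23.45
tool_pos: [0.5288, 0.0605, 0.3448]
eef_rot: [-0.098, 0.995, 0.0, 0.001]
contact_force: [0.2, -0.1, -2.6]
opening: 0.251
finger_force: 52.4
```

Run:
```python
from h import *
st()
p,d=snap('top'); X=cloud('top',d); print(bins(p,X))
```

```text
t 23.45 tcp [0.5288 0.0605 0.3448] q [-0.08  0.44 -0.18  1.7   0.09  1.01  1.47] F [ 0.2 -0.1 -2.6] op 0.251 ff 52.4
yang 101.2 tz [ 0.001  0.    -1.   ]
{'green': (array([0.451 , 0.3441]), array([0.1526, 0.1997]), 76.1, np.int32(391)), 'red': (array([ 0.4236, -0.3162]), array([0.153 , 0.1996]), 81.4, np.int32(455))}
```

{"fn": "step_arm", "kwargs": {
  "increments": [
    [[-1.2,-4,0],[0,0,-2]],
    [[-1.2,-4,0],[0,0,-2]],
    [[-1.2,-4,0],[0,0,-2]],
    [[-1.2,-4,0],[0,0,-2]],
    [[-1.2,-4,0],[0,0,-2]],
    [[-1.2,-4,0],[0,0,-2]],
    [[-1.1,-4,0],[0,0,-2]],
    [[-1.1,-4,0],[0,0,-2]],
    [[-1.1,-4,0],[0,0,-2]],
    [[-1.1,-4,0],[0,0,-2]]
  ]
}}

```text
clock: 24.5
tool_pos: [0.4115, -0.3404, 0.3421]
eef_rot: [0.077, 0.997, 0.001, -0.001]
contact_force: [0.7, 0.1, -2.6]
opening: 0.248
finger_force: 53.0
```

{"fn": "step_arm", "kwargs": {
  "increments": [
    [[0,0,0],[1.2,7.9,0]],
    [[0,0,-1],[1.2,7.9,0]],
    [[0,0,-1],[1.2,7.9,0]],
    [[0,0,-1],[1.2,7.9,0]],
    [[0,0,-1],[1.2,7.9,0]],
    [[0,0,-2],[0,0,0]],
    [[0,0,-2],[0,0,0]],
    [[0,0,-2],[0,0,0]],
    [[0,0,0],[0,0,0]],
    [[0,0,0],[0,0,0]]
  ]
}}

```text
clock: 25.5
tool_pos: [0.4128, -0.3393, 0.2427]
eef_rot: [0.072, 0.937, 0.026, -0.341]
contact_force: [1.1, 0.1, -2.7]
opening: 0.251
finger_force: 53.9
```

Run:
```python
from h import *
st()
for n in('side','top'):
    p,d=snap(n); X=cloud(n,d); print(bins(p,X))
```

```text
t 25.5 tcp [ 0.4128 -0.3393  0.2427] q [0.45 0.91 0.07 1.3  0.17 1.6  1.87] F [ 1.1  0.1 -2.7] op 0.251 ff 53.9
yang 81.2 tz [-0.635  0.097 -0.766]
{'green': (array([0.4516, 0.3443]), array([0.1562, 0.2   ]), 75.9, np.int32(498)), 'red': (array([ 0.3949, -0.3112]), array([0.1504, 0.1401]), 81.3, np.int32(227))}
{'green': (array([0.4514, 0.3436]), array([0.1513, 0.2003]), 75.8, np.int32(396)), 'red': (array([ 0.4302, -0.272 ]), array([0.071 , 0.2003]), 79.1, np.int32(196))}
```

{"fn": "step_arm", "kwargs": {
  "increments": [
    [[0,0,-2],[0,0,0]],
    [[0,0,-2],[0,0,0]],
    [[0,0,-2],[0,0,0]],
    [[0,0,-2],[0,0,0]],
    [[0,0,-2],[0,0,0]],
    [[0,0,-2],[0,0,0]],
    [[0,0,-1.2],[0,0,0]],
    [[0,0,0],[0,0,0]],
    [[0,0,0],[0,0,0]],
    [[0,0,0],[0,0,0]]
  ]
}}

```text
clock: 26.6
tool_pos: [0.4135, -0.3399, 0.1117]
eef_rot: [0.072, 0.937, 0.025, -0.34]
contact_force: [1.5, 0.6, -2.8]
opening: 0.253
finger_force: 53.9
```

{"fn": "step_arm", "kwargs": {
  "increments": [
    [[0,0,-0.3],[0,0,0]],
    [[0,0,0],[0,0,0]],
    [[0,0,0],[0,0,0]],
    [[0,0,0],[0,0,0]],
    [[0,0,0],[0,0,0]],
    [[0,0,0],[0,0,0]],
    [[0,0,2],[0,0,0]],
    [[0,0,4],[0,0,0]],
    [[0,0,4],[0,0,0]],
    [[0,0,4],[0,0,0]]
  ],
  "fingers": 0.42
}}

```text
clock: 27.6
tool_pos: [0.4128, -0.3395, 0.2507]
eef_rot: [0.072, 0.937, 0.025, -0.34]
contact_force: [1.1, 0.1, 0.1]
opening: 0.419
finger_force: 0.0
```

{"fn": "step_arm", "kwargs": {
  "increments": [
    [[0,0,3],[-1.2,-7.9,0]],
    [[0,2,3],[-1.2,-7.9,0]],
    [[1,4,2],[-1.2,-7.9,0]],
    [[1,4.5,0],[-1.2,-7.9,0]],
    [[1,4.5,0],[-1.2,-7.9,0]],
    [[1.5,4.5,0],[0,0,5]],
    [[1.5,4.5,0],[0,0,5]],
    [[1.5,4.5,0],[0,0,5]],
    [[1.5,4.5,0],[0,0,5]],
    [[1.5,4.5,0],[0,0,6]]
  ]
}}

```text
clock: 28.6
tool_pos: [0.518, 0.0369, 0.3294]
eef_rot: [-0.151, 0.988, -0.001, 0.001]
contact_force: [0.7, -0.6, 0.3]
opening: 0.418
finger_force: 0.0
```

Run:
```python
from h import *
st()
p,d=snap('top'); X=cloud('top',d); print(bins(p,X))
cv2.imwrite('pics/t7.png',cv2.resize(p[110:290,180:460,::-1],None,fx=2.8,fy=2.8,interpolation=cv2.INTER_CUBIC))
```

```text
t 28.6 tcp [0.518  0.0369 0.3294] q [-0.03  0.44 -0.21  1.76  0.11  0.95  1.6 ] F [ 0.7 -0.6  0.3] op 0.418 ff 0.0
yang 107.4 tz [ 0.002 -0.001 -1.   ]
{'green': (array([0.4513, 0.3435]), array([0.1518, 0.2001]), 75.9, np.int32(393)), 'red': (array([ 0.4239, -0.3156]), array([0.1538, 0.2001]), 81.3, np.int32(446))}
```

View pics/t7.png

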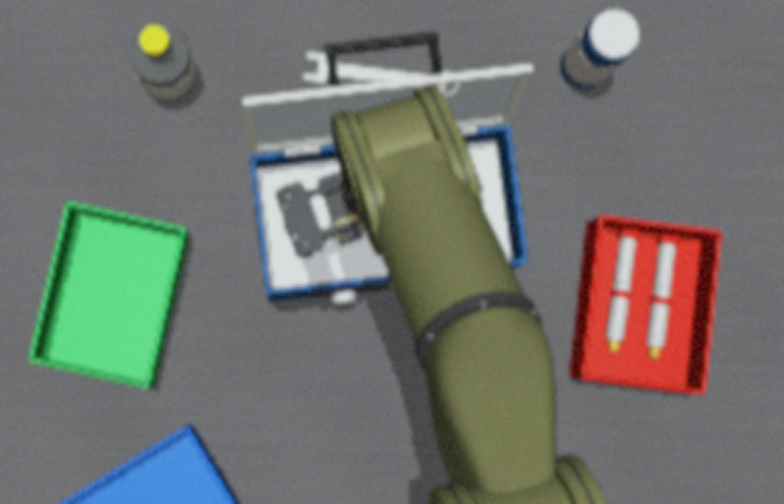

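Both reds are in the red bin. Now green.

{"fn": "step_arm", "kwargs": {
  "increments": [
    [[0.3,3.8,0],[0,0,0]],
    [[0.3,3.8,0],[0,0,0]],
    [[0,0,-3],[0,0,0]],
    [[0,0,-3],[0,0,0]],
    [[0,0,-3],[0,0,0]],
    [[0,0,-3],[0,0,0]],
    [[0,0,-1.5],[0,0,0]],
    [[0,0,-1],[0,0,0]],
    [[0,0,0],[0,0,0]],
    [[0,0,0],[0,0,0]]
  ],
  "fingers": 0.36
}}

```text
clock: 29.65
tool_pos: [0.5246, 0.1115, 0.1838]
eef_rot: [-0.149, 0.989, -0.0, 0.001]
contact_force: [0.2, 0.8, 0.6]
opening: 0.362
finger_force: 0.0
```

{"fn": "step_arm", "kwargs": {
  "increments": [
    [[0,0.2,-0.7],[0,0,0]],
    [[0,0,-0.6],[0,0,0]],
    [[0,0,-0.6],[0,0,0]],
    [[0,0,-0.6],[0,0,0]],
    [[0,0,0],[0,0,0]],
    [[0,0,0],[0,0,0]],
    [[0,0,0],[0,0,0]],
    [[0,0,0],[0,0,0]],
    [[0,0,0],[0,0,0]],
    [[0,0,0],[0,0,0]]
  ]
}}

```text
clock: 30.65
tool_pos: [0.524, 0.1135, 0.1579]
eef_rot: [-0.149, 0.989, 0.0, 0.0]
contact_force: [-0.4, 0.4, 0.2]
opening: 0.359
finger_force: 0.0
```

{"fn": "step_arm", "kwargs": {
  "increments": [
    [[0,0,-1.2],[0,0,0]],
    [[0,0,-1.2],[0,0,0]],
    [[0,0,-1.1],[0,0,0]],
    [[0,0,0],[0,0,0]],
    [[0,0,0],[0,0,0]],
    [[0,0,0],[0,0,0]],
    [[0,0,0],[0,0,0]],
    [[0,0,0],[0,0,0]],
    [[0,0,0],[0,0,0]],
    [[0,0,0],[0,0,0]]
  ]
}}

```text
clock: 31.65
tool_pos: [0.5241, 0.1136, 0.1229]
eef_rot: [-0.15, 0.989, 0.0, 0.0]
contact_force: [0.2, 0.6, 0.8]
opening: 0.358
finger_force: 0.0
```

{"fn": "step_arm", "kwargs": {
  "increments": [
    [[0,0,0],[0,0,0]],
    [[0,0,0],[0,0,0]],
    [[0,0,0],[0,0,0]],
    [[0,0,0],[0,0,0]],
    [[0,0,0],[0,0,0]],
    [[0,0,0],[0,0,0]],
    [[0,0,0],[0,0,0]],
    [[0,0,0],[0,0,0]],
    [[0,0,0],[0,0,0]],
    [[0,0,0],[0,0,0]]
  ],
  "fingers": 0,
  "grip_force": 50
}}

```text
clock: 32.65
tool_pos: [0.524, 0.1135, 0.1228]
eef_rot: [-0.15, 0.989, 0.0, 0.0]
contact_force: [0.8, -0.3, 1.7]
opening: 0.251
finger_force: 52.0
```

{"fn": "step_arm", "kwargs": {
  "increments": [
    [[0,0,1],[0,0,0]],
    [[0,0,2],[0,0,0]],
    [[0,0,2.5],[0,0,0]],
    [[0,0,2.5],[0,0,0]],
    [[0,0,2.5],[0,0,0]],
    [[0,0,2.5],[0,0,0]],
    [[0,0,2.5],[0,0,0]],
    [[0,0,2.5],[0,0,0]],
    [[0,0,2.5],[0,0,0]],
    [[0,0,1.5],[0,0,0]]
  ]
}}

```text
clock: 33.65
tool_pos: [0.5237, 0.1134, 0.3447]
eef_rot: [-0.15, 0.989, 0.0, 0.001]
contact_force: [0.7, 0.5, -1.4]
opening: 0.256
finger_force: 51.6
```

Run:
```python
from h import *
st()
p,d=snap('top'); X=cloud('top',d); print(bins(p,X))
```

```text
t 33.65 tcp [0.5237 0.1134 0.3447] q [-0.16  0.45 -0.21  1.68  0.11  1.02  1.46] F [ 0.7  0.5 -1.4] op 0.256 ff 51.6
yang 107.2 tz [ 0.001  0.    -1.   ]
{'green': (array([0.4509, 0.3435]), array([0.1513, 0.1995]), 76.0, np.int32(393)), 'red': (array([ 0.4242, -0.3162]), array([0.1523, 0.201 ]), 81.4, np.int32(455))}
```

{"fn": "step_arm", "kwargs": {
  "increments": [
    [[-0.8,2.3,0],[0,0,-3]],
    [[-0.8,2.3,0],[0,0,-3]],
    [[-0.8,2.3,0],[0,0,-3]],
    [[-0.8,2.3,0],[0,0,-3]],
    [[-0.8,2.3,0],[0,0,-3]],
    [[-0.8,2.3,0],[0,0,-3]],
    [[-0.8,2.3,0],[0,0,-3]],
    [[-0.8,2.3,0],[0,0,-3.4]],
    [[-0.8,2.4,0],[0,0,-3.4]],
    [[-0.7,2.4,0],[0,0,-3.4]]
  ]
}}

```text
clock: 34.7
tool_pos: [0.4436, 0.3457, 0.3419]
eef_rot: [0.123, 0.992, -0.001, -0.001]
contact_force: [0.9, 1.3, -2.3]
opening: 0.253
finger_force: 51.6
```

{"fn": "step_arm", "kwargs": {
  "increments": [
    [[0,0,0],[1.9,7.8,0]],
    [[0,0,-1],[1.9,7.8,0]],
    [[0,0,-1],[1.9,7.8,0]],
    [[0,0,-1],[1.9,7.8,0]],
    [[0,0,-1],[1.9,7.8,0]],
    [[0,0,-2],[0,0,0]],
    [[0,0,-2],[0,0,0]],
    [[0,0,-2],[0,0,0]],
    [[0,0,0],[0,0,0]],
    [[0,0,0],[0,0,0]]
  ]
}}

```text
clock: 35.7
tool_pos: [0.4449, 0.3453, 0.2426]
eef_rot: [0.115, 0.932, 0.04, -0.341]
contact_force: [0.1, 0.3, -3.7]
opening: 0.251
finger_force: 52.4
```

Run:
```python
from h import *
st()
for n in('top','side'):
    p,d=snap(n); X=cloud(n,d); print(bins(p,X))
cv2.imwrite('pics/s8.png',cv2.resize(p[100:250,180:330,::-1],None,fx=3.5,fy=3.5,interpolation=cv2.INTER_CUBIC))
```

```text
t 35.7 tcp [0.4449 0.3453 0.2426] q [-0.38  0.9  -0.24  1.32 -0.3   1.45  0.86] F [ 0.1  0.3 -3.7] op 0.251 ff 52.4
yang 76.1 tz [-0.627  0.152 -0.764]
{'green': (array([0.443 , 0.3454]), array([0.1503, 0.1833]), 76.1, np.int32(256)), 'red': (array([ 0.4238, -0.3163]), array([0.1532, 0.2   ]), 81.2, np.int32(447))}
{'green': (array([0.4637, 0.2754]), array([0.1957, 0.084 ]), 14.0, np.int32(189)), 'red': (array([ 0.4248, -0.3156]), array([0.15  , 0.2008]), 81.3, np.int32(460))}
```

View pics/s8.png

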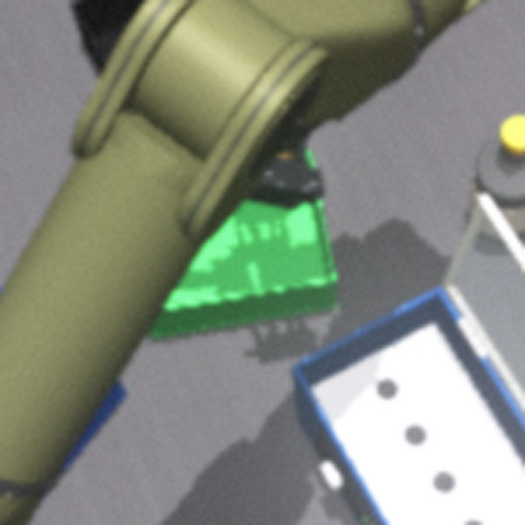

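The wells are empty, the gripper is over the green bin and the bin has not moved. Lower and release.

{"fn": "step_arm", "kwargs": {
  "increments": [
    [[0,0,-2],[0,0,0]],
    [[0,0,-2],[0,0,0]],
    [[0,0,-2],[0,0,0]],
    [[0,0,-2],[0,0,0]],
    [[0,0,-2],[0,0,0]],
    [[0,0,-2],[0,0,0]],
    [[0,0,-1.2],[0,0,0]],
    [[0,0,0],[0,0,0]],
    [[0,0,0],[0,0,0]],
    [[0,0,0],[0,0,0]]
  ]
}}

```text
clock: 36.8
tool_pos: [0.4455, 0.346, 0.1116]
eef_rot: [0.114, 0.932, 0.041, -0.34]
contact_force: [-0.1, -0.0, -1.9]
opening: 0.248
finger_force: 52.4
```

{"fn": "step_arm", "kwargs": {
  "increments": [
    [[0,0,-0.3],[0,0,0]],
    [[0,0,0],[0,0,0]],
    [[0,0,0],[0,0,0]],
    [[0,0,0],[0,0,0]],
    [[0,0,0],[0,0,0]],
    [[0,0,0],[0,0,0]],
    [[0,0,2],[0,0,0]],
    [[0,0,4],[0,0,0]],
    [[0,0,4],[0,0,0]],
    [[0,0,4],[0,0,0]]
  ],
  "fingers": 0.42
}}

```text
clock: 37.8
tool_pos: [0.4448, 0.3456, 0.2508]
eef_rot: [0.114, 0.932, 0.04, -0.341]
contact_force: [0.3, 0.2, -0.4]
opening: 0.421
finger_force: 0.0
```

{"fn": "step_arm", "kwargs": {
  "increments": [
    [[0,0,3],[-1.9,-7.8,0]],
    [[0,-2,4],[-1.9,-7.8,0]],
    [[0,-3,4],[-1.9,-7.8,0]],
    [[0,-3.5,3],[-1.9,-7.8,0]],
    [[0,-4,3],[-1.9,-7.8,0]],
    [[0,-4,0],[0,0,-8]],
    [[0,-4,0],[0,0,-8]],
    [[0,-4,0],[0,0,-8]],
    [[0,-4,0],[0,0,-8]],
    [[0,-4,0],[0,0,-8]]
  ]
}}

```text
clock: 38.8
tool_pos: [0.444, 0.0193, 0.4192]
eef_rot: [0.457, 0.89, 0.001, 0.0]
contact_force: [0.5, -1.0, 0.5]
opening: 0.416
finger_force: 0.0
```

Run:
```python
from h import *
st()
p,d=snap('top'); X=cloud('top',d); print(bins(p,X))
U=np.stack([(X-UC)@UX,(X-UC)@UY,X[...,2]],-1)
m=(abs(U[...,1])<.15)&(U[...,0]>.05)&(U[...,0]<.2)&(U[...,2]>.18)&(p.min(-1)<60)
print('dark(handle)',m.sum(),np.median(U[m],0),U[m].max(0),U[m].min(0))
cv2.imwrite('pics/t9.png',cv2.resize(p[100:270,180:460,::-1],None,fx=2.8,fy=2.8,interpolation=cv2.INTER_CUBIC))
```

```text
t 38.8 tcp [0.444  0.0193 0.4192] q [-0.25  0.23  0.14  1.79 -0.04  1.12  0.52] F [ 0.5 -1.   0.5] op 0.416 ff 0.0
yang 35.7 tz [ 0.002  0.001 -1.   ]
{'green': (array([0.4512, 0.3436]), array([0.1519, 0.1999]), 76.0, np.int32(398)), 'red': (array([ 0.4241, -0.3162]), array([0.153 , 0.2005]), 81.2, np.int32(444))}
dark(handle) 126 [ 0.15142568 -0.00652473  0.32153585] [0.15870617 0.05641061 0.33158074] [ 0.11749795 -0.05673144  0.3141991 ]
```

View pics/t9.png

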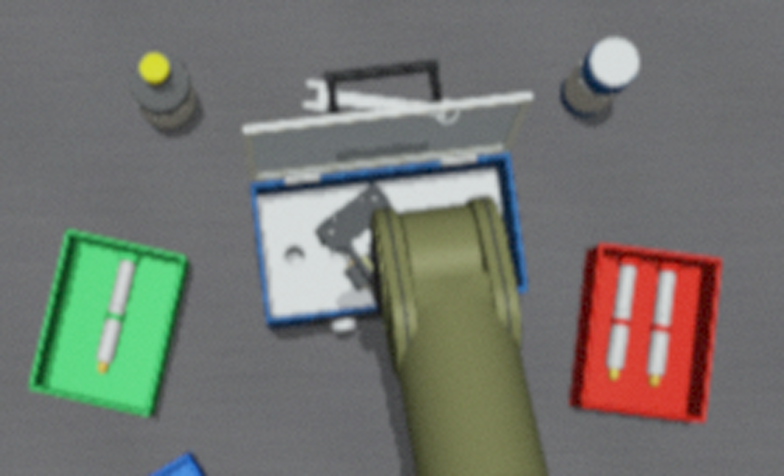

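All three injectors lie in the right bins. Regrasp the handle (u=.152, z=.318, lid at about 1.70 rad).

{"fn": "step_arm", "kwargs": {
  "increments": [
    [[2.4,0,0],[0,0,-3]],
    [[2.4,0,0],[0,0,-3]],
    [[2.4,0,0],[0,0,-3]],
    [[2.4,0,0],[0,0,-3]],
    [[2.4,0,0],[0,0,-3]],
    [[2.4,0,0],[0,0,-3]],
    [[2.5,0,0],[0,0,-3]],
    [[2.5,0,0],[0,0,-3]],
    [[2.5,0,0],[0,0,-3]],
    [[2.4,0.2,0],[0,0,-3]]
  ],
  "fingers": 0.32
}}

```text
clock: 39.85
tool_pos: [0.6883, 0.023, 0.4191]
eef_rot: [0.67, 0.743, 0.001, -0.0]
contact_force: [0.1, 0.2, 0.5]
opening: 0.323
finger_force: 0.0
```

{"fn": "step_arm", "kwargs": {
  "increments": [
    [[0,0,0],[0,0,0]],
    [[0,0,-2],[0,0,0]],
    [[0,0,-2],[0,0,0]],
    [[0,0,-2],[0,0,0]],
    [[0,0,0],[0,0,0]],
    [[0,0,0],[0,0,0]],
    [[0,0,0],[0,0,0]],
    [[0,0,0],[0,0,0]],
    [[0,0,0],[0,0,0]],
    [[0,0,0],[0,0,0]]
  ]
}}

```text
clock: 40.85
tool_pos: [0.6881, 0.0225, 0.3582]
eef_rot: [0.669, 0.743, 0.0, 0.0]
contact_force: [-0.0, 0.0, 0.4]
opening: 0.32
finger_force: 0.0
```

Same x as at release; go down and close.

{"fn": "step_arm", "kwargs": {
  "increments": [
    [[0,0,-1],[0,0,0]],
    [[0,0,-1],[0,0,0]],
    [[0,0,-1],[0,0,0]],
    [[0,0,-1],[0,0,0]],
    [[0,0,-1],[0,0,0]],
    [[0,0,-0.9],[0,0,0]],
    [[0,0,0],[0,0,0]],
    [[0,0,0],[0,0,0]],
    [[0,0,0],[0,0,0]],
    [[0,0,0],[0,0,0]]
  ]
}}

```text
clock: 41.85
tool_pos: [0.6883, 0.0225, 0.2994]
eef_rot: [0.669, 0.743, 0.0, 0.0]
contact_force: [-0.2, -0.0, 0.7]
opening: 0.316
finger_force: 0.0
```

{"fn": "step_arm", "kwargs": {
  "increments": [
    [[0,0,0],[0,0,0]],
    [[0,0,0],[0,0,0]],
    [[0,0,0],[0,0,0]],
    [[0,0,0],[0,0,0]],
    [[0,0,0],[0,0,0]],
    [[0,0,0],[0,0,0]],
    [[0,0,0],[0,0,0]],
    [[0,0,0],[0,0,0]],
    [[0,0,0],[0,0,0]],
    [[0,0,0],[0,0,0]]
  ],
  "fingers": 0,
  "grip_force": 20
}}

```text
clock: 42.85
tool_pos: [0.6888, 0.0226, 0.2994]
eef_rot: [0.669, 0.743, 0.001, 0.001]
contact_force: [4.6, 0.2, 2.8]
opening: 0.122
finger_force: 19.7
```

Run:
```python
from h import *
s=st()
def h(a): return np.array([-.154*np.cos(a)+.052*np.sin(a), .154*np.sin(a)+.052*np.cos(a)])
A=np.r_[np.linspace(1.715,.3,21),np.linspace(.3,0.0,11)[1:]]
for k,(a,b) in enumerate(zip(A,A[1:])):
    d=(h(b)-h(a))*100; print(str([(UX*d[0]+[0,0,d[1]]).round(2).tolist(),[0,0,0]])+',',end='\n' if k%10==9 else '')
u=(s['tool_pos']-UC)@UX; print(u,s['tool_pos'][2]+.019, [ (a,h(a)+[.081,.172]) for a in(1.69,1.715)], UC+UX*(.081-.154))
```

```text
t 42.85 tcp [0.6888 0.0226 0.2994] q [-0.22  0.74  0.25  1.28 -0.18  1.14  0.15] F [4.6 0.2 2.8] op 0.122 ff 19.7
yang 6.0 tz [ 0.003  0.    -1.   ]
[[-1.04, -0.1, 0.48], [0, 0, 0]],[[-1.07, -0.1, 0.41], [0, 0, 0]],[[-1.1, -0.1, 0.33], [0, 0, 0]],[[-1.12, -0.11, 0.25], [0, 0, 0]],[[-1.13, -0.11, 0.17], [0, 0, 0]],[[-1.14, -0.11, 0.09], [0, 0, 0]],[[-1.14, -0.11, 0.01], [0, 0, 0]],[[-1.14, -0.11, -0.07], [0, 0, 0]],[[-1.13, -0.11, -0.15], [0, 0, 0]],[[-1.12, -0.11, -0.23], [0, 0, 0]],
[[-1.1, -0.1, -0.31], [0, 0, 0]],[[-1.08, -0.1, -0.39], [0, 0, 0]],[[-1.05, -0.1, -0.46], [0, 0, 0]],[[-1.01, -0.1, -0.54], [0, 0, 0]],[[-0.97, -0.09, -0.61], [0, 0, 0]],[[-0.93, -0.09, -0.67], [0, 0, 0]],[[-0.88, -0.08, -0.74], [0, 0, 0]],[[-0.82, -0.08, -0.8], [0, 0, 0]],[[-0.76, -0.07, -0.86], [0, 0, 0]],[[-0.7, -0.07, -0.91], [0, 0, 0]],
[[-0.28, -0.03, -0.4], [0, 0, 0]],[[-0.27, -0.03, -0.41], [0, 0, 0]],[[-0.25, -0.02, -0.42], [0, 0, 0]],[[-0.24, -0.02, -0.42], [0, 0, 0]],[[-0.23, -0.02, -0.43], [0, 0, 0]],[[-0.22, -0.02, -0.44], [0, 0, 0]],[[-0.2, -0.02, -0.44], [0, 0, 0]],[[-0.19, -0.02, -0.45], [0, 0, 0]],[[-0.18, -0.02, -0.45], [0, 0, 0]],[[-0.16, -0.02, -0.46], [0, 0, 0]],
0.15431952683421862 0.3184454452139812 [(1.69, array([0.15094491, 0.31872324])), (1.715, array([0.15459075, 0.31692895]))] [4.62623977e-01 1.30093128e-04 0.00000000e+00]
```

{"fn": "step_arm", "kwargs": {
  "increments": [
    [[-1.04,-0.1,0.48],[0,0,0]],
    [[-1.07,-0.1,0.41],[0,0,0]],
    [[-1.1,-0.1,0.33],[0,0,0]],
    [[-1.12,-0.11,0.25],[0,0,0]],
    [[-1.13,-0.11,0.17],[0,0,0]],
    [[-1.14,-0.11,0.09],[0,0,0]],
    [[-1.14,-0.11,0.01],[0,0,0]],
    [[-1.14,-0.11,-0.07],[0,0,0]],
    [[-1.13,-0.11,-0.15],[0,0,0]],
    [[-1.12,-0.11,-0.23],[0,0,0]]
  ]
}}

```text
clock: 43.85
tool_pos: [0.5753, 0.012, 0.3101]
eef_rot: [0.669, 0.743, -0.001, -0.001]
contact_force: [4.4, 0.2, -7.0]
opening: 0.12
finger_force: 20.3
```

{"fn": "step_arm", "kwargs": {
  "increments": [
    [[-1.1,-0.1,-0.31],[0,0,0]],
    [[-1.08,-0.1,-0.39],[0,0,0]],
    [[-1.05,-0.1,-0.46],[0,0,0]],
    [[-1.01,-0.1,-0.54],[0,0,0]],
    [[-0.97,-0.09,-0.61],[0,0,0]],
    [[-0.93,-0.09,-0.67],[0,0,0]],
    [[-0.88,-0.08,-0.74],[0,0,0]],
    [[-0.82,-0.08,-0.8],[0,0,0]],
    [[-0.76,-0.07,-0.86],[0,0,0]],
    [[-0.7,-0.07,-0.91],[0,0,0]]
  ]
}}

```text
clock: 44.85
tool_pos: [0.485, 0.0036, 0.2487]
eef_rot: [0.669, 0.743, 0.001, 0.001]
contact_force: [7.9, 0.7, -2.2]
opening: 0.113
finger_force: 20.0
```

Run:
```python
from h import *
s=st()
print((s['tool_pos']-UC)@UX-.081,s['tool_pos'][2]+.019-.172)
```

```text
t 44.85 tcp [0.485  0.0036 0.2487] q [-0.25  0.5   0.23  1.98 -0.17  0.67  0.19] F [ 7.9  0.7 -2.2] op 0.113 ff 20.0
yang 6.0 tz [ 0.004  0.001 -1.   ]
-0.1313799918525927 0.09566817145652262
```

{"fn": "step_arm", "kwargs": {
  "increments": [
    [[-0.28,-0.03,-0.4],[0,0,0]],
    [[-0.27,-0.03,-0.41],[0,0,0]],
    [[-0.25,-0.02,-0.42],[0,0,0]],
    [[-0.24,-0.02,-0.42],[0,0,0]],
    [[-0.23,-0.02,-0.43],[0,0,0]],
    [[-0.22,-0.02,-0.44],[0,0,0]],
    [[-0.2,-0.02,-0.44],[0,0,0]],
    [[-0.1,-0.01,-0.22],[0,0,0]],
    [[-0.09,-0.01,-0.22],[0,0,0]],
    [[-0.09,-0.01,-0.22],[0,0,0]]
  ]
}}

```text
clock: 45.85
tool_pos: [0.4654, 0.0018, 0.2128]
eef_rot: [0.669, 0.743, 0.001, 0.001]
contact_force: [5.5, 1.2, -0.4]
opening: 0.108
finger_force: 19.7
```

{"fn": "step_arm", "kwargs": {
  "increments": [
    [[-0.09,-0.01,-0.22],[0,0,0]],
    [[-0.08,0,-0.15],[0,0,0]],
    [[-0.08,0,-0.15],[0,0,0]],
    [[-0.04,0,-0.1],[0,0,0]],
    [[0,0,-0.1],[0,0,0]],
    [[0,0,0],[0,0,0]],
    [[0,0,0],[0,0,0]],
    [[0,0,0],[0,0,0]],
    [[0,0,0],[0,0,0]],
    [[0,0,0],[0,0,0]]
  ]
}}

```text
clock: 46.85
tool_pos: [0.4628, 0.0015, 0.2056]
eef_rot: [0.669, 0.743, 0.001, 0.001]
contact_force: [5.8, 0.6, -1.8]
opening: 0.113
finger_force: 19.9
```

{"fn": "step_arm", "kwargs": {
  "increments": [
    [[0,0,-0.1],[0,0,0]],
    [[0,0,-0.1],[0,0,0]],
    [[0,0,-0.1],[0,0,0]],
    [[0,0,0],[0,0,0]],
    [[0,0,0],[0,0,0]],
    [[0,0,0],[0,0,0]],
    [[0,0,0],[0,0,0]],
    [[0,0,0],[0,0,0]],
    [[0,0,0],[0,0,0]],
    [[0,0,0],[0,0,0]]
  ]
}}

```text
clock: 47.85
tool_pos: [0.4616, 0.0014, 0.2023]
eef_rot: [0.669, 0.743, 0.0, 0.0]
contact_force: [5.6, 2.0, -1.8]
opening: 0.107
finger_force: 19.8
```

{"fn": "step_arm", "kwargs": {
  "increments": [
    [[0,0,-0.1],[0,0,0]],
    [[0,0,-0.1],[0,0,0]],
    [[0,0,-0.1],[0,0,0]],
    [[0,0,0],[0,0,0]],
    [[0,0,0],[0,0,0]],
    [[0,0,0],[0,0,0]],
    [[0,0,0],[0,0,0]],
    [[0,0,0],[0,0,0]],
    [[0,0,0],[0,0,0]],
    [[0,0,0],[0,0,0]]
  ]
}}

```text
clock: 48.85
tool_pos: [0.4616, 0.0013, 0.201]
eef_rot: [0.669, 0.743, 0.001, 0.0]
contact_force: [0.7, 1.7, 19.1]
opening: 0.107
finger_force: 18.2
```

Run:
```python
from h import *
s=st(); print(s['moment'])
for n in('top','side'):
    p,d=snap(n); X=cloud(n,d); U=np.stack([(X-UC)@UX,(X-UC)@UY,X[...,2]],-1)
    m=(abs(abs(U[...,1])-.144)<.012)&(abs(U[...,2]-.18)<.03)&(abs(U[...,0])<.085)
    P=U[m]
    for sg in(1,-1):
        Q=P[P[:,1]*sg>0]
        if len(Q)>20: print(n,sg,np.polyfit(Q[:,0],Q[:,2],1),len(Q))
```

```text
t 48.85 tcp [0.4616 0.0013 0.201 ] q [-0.22  0.55  0.19  2.1  -0.21  0.5   0.22] F [ 0.7  1.7 19.1] op 0.107 ff 18.2
yang 6.0 tz [ 0.002  0.001 -1.   ]
[ 0.28836811 -0.16815502 -0.06010583]
top 1 [0.00672562 0.17854885] 295
top -1 [0.01399939 0.17841204] 303
side 1 [-0.1482016   0.19204995] 21
side -1 [0.00725375 0.17877519] 370
```

Shut: the lid is flat at 0.178 and the stop gives 19 N. Release the preload first, then open and rise.

{"fn": "step_arm", "kwargs": {
  "increments": [
    [[0,0,0.18],[0,0,0]],
    [[0,0,0],[0,0,0]],
    [[0,0,0],[0,0,0]],
    [[0,0,0],[0,0,0]],
    [[0,0,0],[0,0,0]],
    [[0,0,0],[0,0,0]],
    [[0,0,0],[0,0,0]],
    [[0,0,0],[0,0,0]],
    [[0,0,0],[0,0,0]],
    [[0,0,0],[0,0,0]]
  ],
  "fingers": 0.4
}}

```text
clock: 49.95
tool_pos: [0.4611, 0.001, 0.2012]
eef_rot: [0.669, 0.743, 0.0, 0.0]
contact_force: [-0.8, 1.4, -0.4]
opening: 0.402
finger_force: 0.0
```

{"fn": "step_arm", "kwargs": {
  "increments": [
    [[0,0,1],[0,0,0]],
    [[0,0,2],[0,0,0]],
    [[0,0,3],[0,0,0]],
    [[0,0,4],[0,0,0]],
    [[0,0,4],[0,0,0]],
    [[-1,-1,2],[0,0,0]],
    [[-1,-2,0],[0,0,0]],
    [[-1,-2,0],[0,0,0]],
    [[-1,-2,0],[0,0,0]],
    [[0,0,0],[0,0,0]]
  ]
}}

```text
clock: 50.95
tool_pos: [0.4195, -0.0717, 0.362]
eef_rot: [0.671, 0.741, -0.0, 0.0]
contact_force: [-0.5, -0.2, 0.3]
opening: 0.401
finger_force: 0.0
```

Run:
```python
from h import *
s=st()
for n in('top','side'):
    p,d=snap(n); X=cloud(n,d); print(bins(p,X)); U=np.stack([(X-UC)@UX,(X-UC)@UY,X[...,2]],-1)
    m=(abs(abs(U[...,1])-.144)<.012)&(abs(U[...,2]-.18)<.03)&(abs(U[...,0])<.085)
    P=U[m]
    for sg in(1,-1):
        Q=P[P[:,1]*sg>0]
        if len(Q)>20: print(n,sg,np.polyfit(Q[:,0],Q[:,2],1),len(Q))
    if n=='top': cv2.imwrite('pics/t10.png',cv2.resize(p[80:280,180:460,::-1],None,fx=2.8,fy=2.8,interpolation=cv2.INTER_CUBIC))
```

```text
t 50.95 tcp [ 0.4195 -0.0717  0.362 ] q [-0.18  0.27  0.31  1.95 -0.1   0.94  0.29] F [-0.5 -0.2  0.3] op 0.401 ff 0.0
yang 5.7 tz [ 0.    -0.001 -1.   ]
{'green': (array([0.4509, 0.344 ]), array([0.1519, 0.1998]), 76.0, np.int32(389)), 'red': (array([ 0.4258, -0.3146]), array([0.1521, 0.2007]), 81.2, np.int32(295))}
top 1 [-0.006557    0.17889051] 291
top -1 [0.00530024 0.17810065] 135
{'green': (array([0.4512, 0.3436]), array([0.1542, 0.2006]), 75.5, np.int32(506)), 'red': (array([ 0.4265, -0.3141]), array([0.1504, 0.2007]), 81.3, np.int32(457))}
side 1 [0.0120838  0.18091804] 50
side -1 [0.00822163 0.17877925] 368
```

View pics/t10.png

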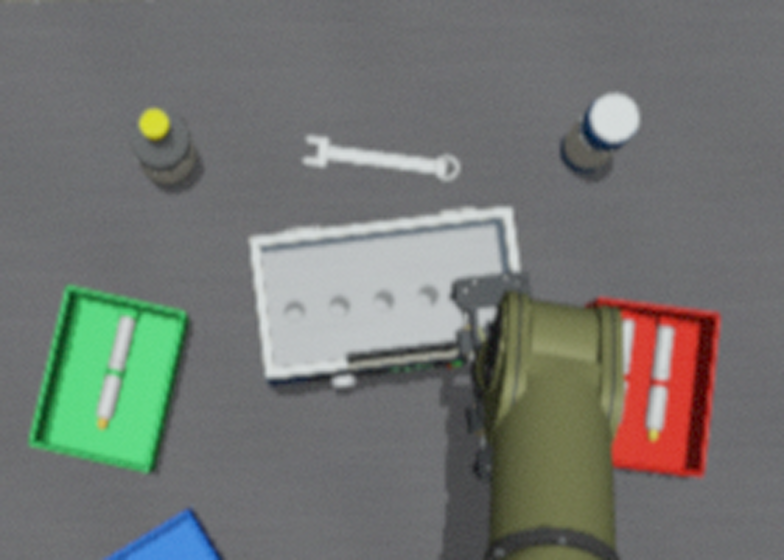

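The lid is shut, all injectors are in their bins and the bystanders look untouched. The red bin reads 2 mm off, so I'll let a second pass and recheck it before handing in.

{"fn": "step_arm", "kwargs": {
  "increments": [
    [[0,2,1],[0,0,0]],
    [[0,2,0],[0,0,0]],
    [[0,2,0],[0,0,0]],
    [[0,0,0],[0,0,0]],
    [[0,0,0],[0,0,0]],
    [[0,0,0],[0,0,0]],
    [[0,0,0],[0,0,0]],
    [[0,0,0],[0,0,0]],
    [[0,0,0],[0,0,0]],
    [[0,0,0],[0,0,0]]
  ]
}}

```text
clock: 52.05
tool_pos: [0.4211, -0.0092, 0.3711]
eef_rot: [0.669, 0.743, 0.0, 0.0]
contact_force: [0.9, 0.4, 0.1]
opening: 0.398
finger_force: 0.0
```

Run:
```python
from h import *
st()
for n in('top','side'):
    p,d=snap(n); X=cloud(n,d); print(bins(p,X))
    Q=np.abs(p[:,:,:].astype(int)-np.load(n+'.npz')['p']).sum()
cv2.imwrite('pics/s11.png',p[60:400,100:460,::-1])
```

```text
t 52.05 tcp [ 0.4211 -0.0092  0.3711] q [-0.31  0.25  0.29  1.94 -0.09  0.96  0.13] F [0.9 0.4 0.1] op 0.398 ff 0.0
yang 6.0 tz [ 0. -0. -1.]
{'green': (array([0.4511, 0.3435]), array([0.1514, 0.1998]), 75.9, np.int32(392)), 'red': (array([ 0.4253, -0.3145]), array([0.1535, 0.2003]), 81.0, np.int32(451))}
{'green': (array([0.4619, 0.387 ]), array([0.0674, 0.2009]), 77.5, np.int32(247)), 'red': (array([ 0.4264, -0.314 ]), array([0.1504, 0.2008]), 81.2, np.int32(456))}
```

View pics/s11.png

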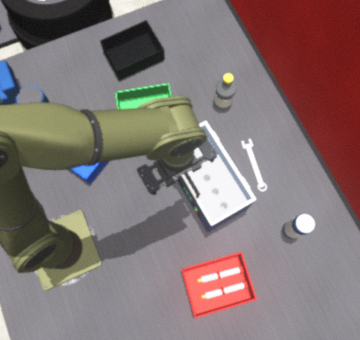

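The scene has settled: the lid is shut, both reds are in the red bin (crop 218,283), the bystanders have not moved and the arm is clear. Hand in.

```bash
python3 -c "
from plant import r
print(r.finish_job())"
```

```text
the job is handed in; nothing more can be done
None
```

I handed the job in at about 52 s: the lid was opened past upright and shut again gently, the one green and two red injectors present are in their matching bins, and the oil bottle, spray can and wrench look unmoved.

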